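# Crank the lens carriage to the steel post

### The arm

A 7-joint arm with a two-finger parallel gripper is mounted at the origin on the work surface; the furniture and walls round the work are solid. World frame = base frame: x ahead of the robot, y to its left, z up, the work surface at z = 0. Lengths are in m, angles in rad, forces in N, time in s.
With the tool pointing down it reaches from about 0.425 to 0.875 m from the base axis. Payload 4.7 kg.
Tool frame: the origin (TCP) lies at the centre of the arm's flange, where the gripper is bolted on; the fingertips stand 173 mm ahead of it and the grasp point (between the pads) lies 155 mm ahead of it; z points along the fingers, y is the line along which they close (so a half turn about z gives the same grasp; the last joint's range is limited). The gripper opens to 85 mm and grips with 20 to 120 N. Pads are 22 mm wide; open, the fingers measure 114 mm over their backs; the gripper's body (76 mm by 85 mm) begins 54 mm behind the grasp point. The pads swing forward as they close: fully open they stand 13 mm farther back than shut.
Start: joints at [-1.213, 0.321, -0.07, 1.45, 0.023, 1.371, -0.057], TCP at [0.219, 0.612, 0.405] pointing down, gripper open.
Joint ranges: [-2.86, 2.86], [-0.3, 2.09], [-1.38, 1.24], [0.06, 2.45], [-1.56, 4.7], [0.09, 2.05], [-2.69, 2.69]. Speed limits (rad/s): [2.57, 2.57, 3.14, 3.14, 3.14, 3.14, 3.14].

### API

Orientations are given as a unit quaternion [w, x, y, z].
In Python, from station import manip gives the robot as it stands.
- The arm moves only by the tool move_arm, never from a script. Its argument "plan" is text: rows parted by semicolons, each of 5 numbers parted by spaces: the finger opening in mm, from 0 to 85.4, then the shift along the tool's x, y, z in mm, then the turn about the tool's z in degrees. In form: claw dx dy dz twist; .... A call has 1 to 8 rows; each row shifts and turns the commanded pose from where the row before left it, along the tool's axes as they then stand; what a row does not reach is not made up. A row lasts 1/12 s, in which the tool goes at most 41.7 mm and 7.16 degrees, less where a joint would pass 70% of its speed; a pose out of reach is approached as far as the arm can. A call with a gripper value outside its range is refused whole. The fingers move at their own pace and stop on an object; "squeeze" is the grip in N (left out, the last holds). Time passes only in rows, so rows that do not move let the fingers close. It gives the time, the measured TCP pose, the force, the opening and the grip force at its end, in the units of the state.
- manip.state(): the state, without advancing time (a new reading comes with each control period).
- manip.grab_frame(name): name is "side" or "top"; returns a dict with "pixels" (420x560x3 uint8, red, green, blue), "mtx" (3x3 intrinsics, pixels), "k1" (the pictures are not rectified: a ray, as slopes to the right and down, at radius r is drawn at 1 + k1 r^2 times it, then the intrinsics apply), "position" and "attitude" of the camera in the world. Camera axes: x right, y down, z forward; pixel columns grow to the right and rows downward; lengths in m; the calibration is good to about 2 mm. A picture is of the moment at which its call begins. There is no depth.
- manip.job_done(): hands the job in; it is judged then, once.
The state is a dict: "t": time; "qpos": joint angles; "qd": joint speeds; "joint_torque": joint torques, N m; "ee_pos": TCP position; "ee_rot": TCP orientation; "force": force on the tool from outside, world axes, zero at the start; "ft_torque": the same for the moment, N m; "opening": finger opening in m; "grip_force": force on a finger pad.
Only numpy, scipy, OpenCV 4.12 (cv2) and the standard library are available. Lean on these libraries where they do the work, as an engineer would, in place of code of your own. Each camera call takes 0.05 s, during which the arm holds its last target. There are 200 camera calls.

### The job

Turn the four-spoked capstan handle on the front of the linear stage, pushing its spokes round, until the lens cube on the carriage stands directly opposite the bright steel post behind the rail (not the black post holder). Move the carriage only with the capstan: do not push the carriage or its lens cube. Let go when it is there.

Things in the scene. Friction and masses are not known exactly. Their poses are not given: they have to be found in the camera images.
- hub (a point): Centre of the capstan on the stage's front, 105 mm above the table: hub 26 mm across, 22 mm long; four steel spokes 90 deg apart, 8 mm thick, each with a black ball 16 mm across centred 50 mm from here. Its axes do not turn: z up; x the level shaft, toward the rail (centred 68 mm behind, 190 mm long); y along the rail, left as seen from the front. Gear box, 118 mm high, starts 26 mm behind.
- capstan (a joint): Turn of the capstan, rad, -4.4 to 4.4. At 0 the spokes point up, down, left, right; at a, the upper one leans by a to +y of the hub axes if a > 0, to -y if a < 0. The carriage follows, 14 mm to +y per +1 rad (22 mm a quarter turn). Stiff: 0.12 N m, 2 to 3 N at a ball; stays where it is left. The spokes turn in the upright plane through the hub's y and z.
- carriage: Aluminium carriage, 42 x 50 x 12 mm, on the rail, with a black lens cube (29 x 29 x 32 mm, its top 131 mm above the table) fixed at its centre. Origin: centre of the carriage's underside, 87 mm above the table, right below the cube's centre; y along the rail, as for the hub. Slides 61 mm either way from the point right behind the hub.
- post: Plain bright steel post, upright, 19 mm thick, on a slim dark foot (28 mm across), 160 mm tall in all, bolted down 40 mm behind the rail's middle line, 38 to 54 mm to one side of the hub along the rail. Origin: centre of the foot's underside; y parallel to the rail. A black post holder with a side screw, 156 mm tall, stands on the other side and is not the target.

How it is judged:
By the outcome, as a careful person would: the job done as asked, in the order asked, and still so for the second after the job is handed in, with the robot touching nothing.
It also fails if it takes over 51 s, if anything falls off the work surface, if the arm or the gripper's body presses on something with over 40 N, if the wrist force passes 120 N, or if a joint passes its speed limit or range.

## Working session

There is one attempt and no reset: what is moved stays moved. The work goes in short steps, Python scripts to look and compute and a tool call to move; the robot and the scene stay as the last step left them, time stands still between calls to the robot, and variables do not carry over. Pictures are saved under pics/ and viewed, at most 10 in all, crops included, and the job is handed in when it is done.

Besides the shell and the picture viewer there is one more tool, called as name(argument=value, ...) on one line, values as JSON. move_arm: Moves the arm, as the interface text tells. Its arguments: {"type":"object","properties":{"plan":{"type":"string"},"squeeze":{"type":"number"}},"required":["plan"]}

```bash
mkdir -p pics
cat > h.py <<'E'
import numpy as np, cv2
from station import manip
from scipy.spatial.transform import Rotation as R
def grab(n,fn=None):
    f=manip.grab_frame(n)
    if fn: cv2.imwrite(fn,f["pixels"][:,:,::-1])
    return f
def rot(f):
    a=np.array(f["attitude"],float)
    return a if a.shape==(3,3) else R.from_quat(a[[1,2,3,0]]).as_matrix()
def ray(f,u,v):
    K=np.array(f["mtx"]);d=np.array([(u-K[0,2])/K[0,0],(v-K[1,2])/K[1,1]])
    s=d.copy()
    for _ in range(20): s=d/(1+f["k1"]*(s@s))
    return np.array(f["position"]),rot(f)@np.array([s[0],s[1],1])
def onz(f,u,v,z):
    p,d=ray(f,u,v);return p+d*(z-p[2])/d[2]
def proj(f,P):
    c=rot(f).T@(np.array(P)-np.array(f["position"]));s=c[:2]/c[2];s=s*(1+f["k1"]*(s@s))
    K=np.array(f["mtx"]);return np.array([K[0,0]*s[0]+K[0,2],K[1,1]*s[1]+K[1,2]])
def tri(f1,p1,f2,p2):
    a,d=ray(f1,*p1);b,e=ray(f2,*p2)
    s=np.linalg.lstsq(np.c_[d,-e],b-a,rcond=None)[0]
    x=a+d*s[0];y=b+e*s[1];return (x+y)/2,np.linalg.norm(x-y)
E
python3 - <<'E'
from h import *
for n in("side","top"):
    f=grab(n,f"pics/{n}0.png");print(n,f["position"],f["attitude"],f["mtx"],f["k1"])
print(manip.state())
E
```

```text
side [ 0.30146737 -0.31696484  0.521521  ] [-0.4910251   0.86035283 -0.11985538  0.06574224] [[483.59313032   0.         274.83313308]
 [  0.         483.59313032 213.58223713]
 [  0.           0.           1.        ]] -0.11152428041368187
top [0.43687441 0.38393058 0.93702313] [-0.04309949  0.70817315 -0.70439757  0.02138438] [[476.29003413   0.         277.01464868]
 [  0.         476.29003413 207.87628234]
 [  0.           0.           1.        ]] -0.019352770775858688
{'t': 0.1, 'qpos': array([-1.21292164,  0.32175759, -0.07004346,  1.4515288 ,  0.0225955 ,
        1.37083543, -0.05691821]), 'qd': array([-4.28337566e-04, -2.60810744e-03, -1.07616321e-03, -1.83160067e-03,
       -3.42673809e-04, -6.22079269e-05,  1.45477990e-03]), 'joint_torque': array([-3.26890513e-04, -4.94876003e+01, -3.84230940e-01, -3.15210092e+01,
        1.28782250e-02,  7.36058399e-03, -1.27473933e-05]), 'ee_pos': array([0.21906853, 0.61177941, 0.40373879]), 'ee_rot': array([-9.82721675e-05,  1.71057361e-01,  9.85260686e-01, -8.66074953e-04]), 'force': array([0.57121417, 0.16744117, 0.79831097]), 'ft_torque': array([ 0.00316436, -0.01003751, -0.04992469]), 'grip_force': 0.0, 'opening': 0.08521797825109703}
```

View pics/side0.png

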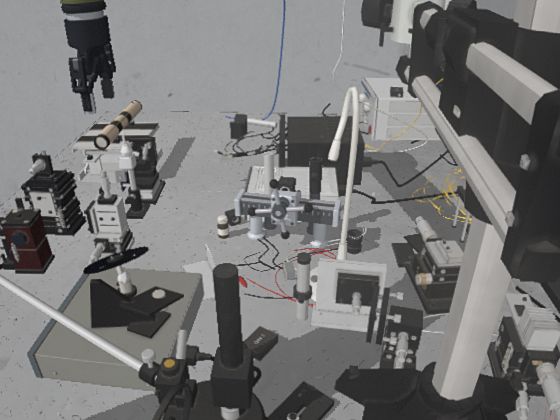

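View pics/top0.png

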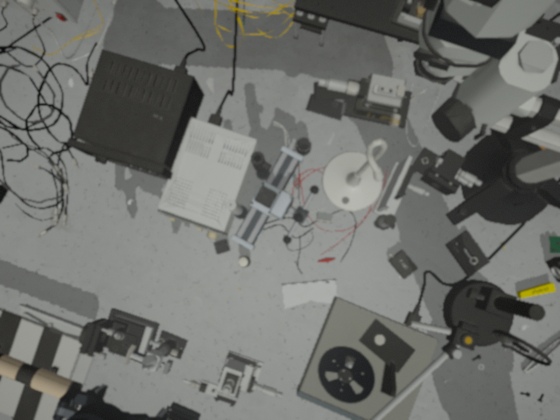

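The stage is at about (285,205) in the side view and (270,205) in the top view. I'll zoom in on both.

Run:
```python
import cv2
a=cv2.imread("pics/side0.png")[140:260,215:375];cv2.imwrite("pics/s1.png",cv2.resize(a,None,fx=5,fy=5,interpolation=cv2.INTER_CUBIC))
a=cv2.imread("pics/top0.png")[130:280,210:350];cv2.imwrite("pics/t1.png",cv2.resize(a,None,fx=4,fy=4,interpolation=cv2.INTER_CUBIC))
```

```text
(no output)
```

View pics/s1.png

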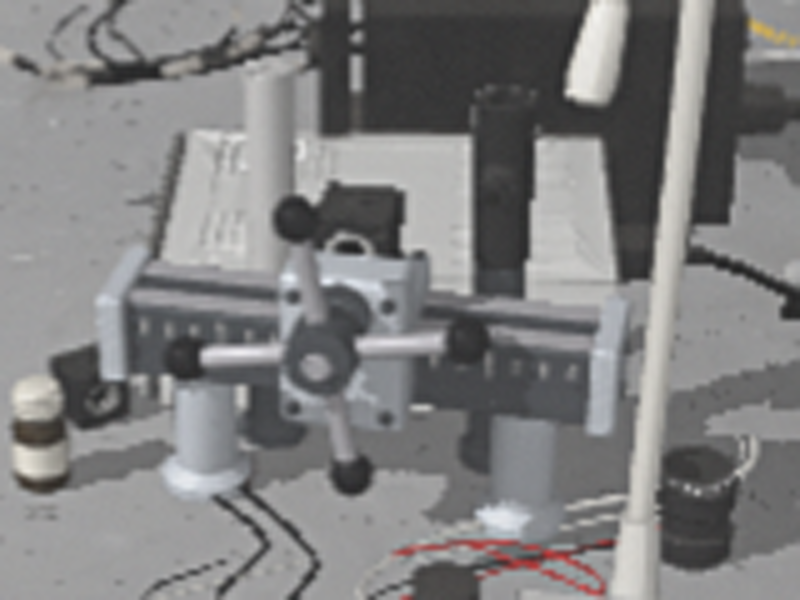

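View pics/t1.png

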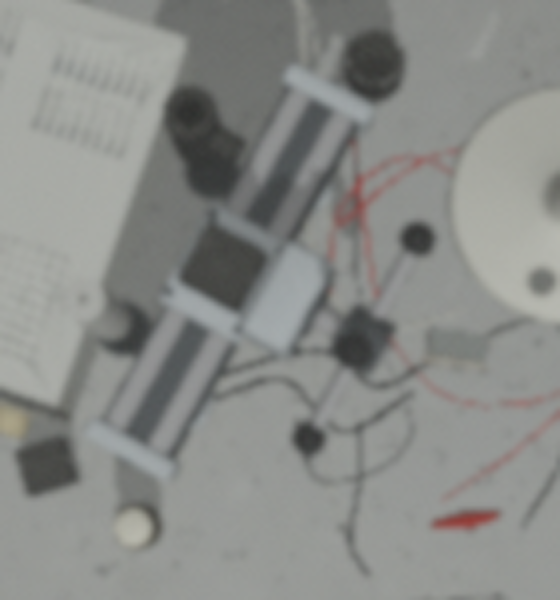

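Side view: balls at about (274,183), (252,211), (308,208) and (285,235); hub at (279,212); bright post on the left, top at (269,154). Top view: balls at (314,190), (298,217) and (287,239.5); cube at (265,196); steel post foot near (241,214), on the +y (left) side. The black holder is on the right.

```bash
cat > m.py <<'E'
from h import *
s=grab("side");t=grab("top")
S=lambda x,y:(215+x/5-.4,140+y/5-.4)
T=lambda x,y:(210+x/4-.4,130+y/4-.4)
B={n:tri(s,S(*a),t,T(*b)) for n,a,b in [("up",(295,217),(354,349)),("L",(185,357),(309,438)),("Rt",(466,340),(417,240))]}
for n in B: print(n,B[n])
hub=(B["L"][0]+B["Rt"][0])/2;hub[2]=.105;print("hub",hub)
e1=onz(t,*T(328,95),.09);e2=onz(t,*T(131,450),.09);print("ends",e1,e2,(e1+e2)/2,np.linalg.norm(e1-e2))
y=(e2-e1)[:2];y/=np.linalg.norm(y);yl=(B["L"][0]-B["Rt"][0])[:2];print("ydir",np.degrees(np.arctan2(y[1],y[0])),np.degrees(np.arctan2(yl[1],yl[0])))
c=onz(t,*T(222,266),.131);print("cube",c)
p=onz(t,*T(122,338),.0);pt=onz(t,*T(82,298),.16);print("post",p,pt,tri(s,S(272,70),t,T(82,298)))
x=np.array([y[1],-y[0]]);
for n,q in(("hub",hub),("cube",c),("post",p),("ptop",pt),("mid",(e1+e2)/2)): print(n,(q[:2]-hub[:2])@x*1e3,(q[:2]-hub[:2])@y*1e3)
d=B["up"][0]-hub; print("a",np.degrees(np.arctan2(d[:2]@y,d[2])), np.degrees(np.arctan2((B["L"][0]-B["Rt"][0])[2],np.linalg.norm(yl))))
E
python3 m.py
```

```text
up (array([0.49274993, 0.37364516, 0.1566894 ]), np.float64(0.0016790737234348482))
L (array([0.45782921, 0.39246312, 0.09792662]), np.float64(0.0014257420118372133))
Rt (array([0.54371691, 0.34583424, 0.1167236 ]), np.float64(0.00042166513995354387))
hub [0.50077306 0.36914868 0.105     ]
ends [0.61321635 0.3845764  0.09      ] [0.45292715 0.47153404 0.09      ] [0.53307175 0.42805522 0.09      ] 0.18235750429703512
ydir 151.5199624956455 151.5022293361128
cube [0.53065485 0.4294309  0.131     ]
post [0.50988885 0.48604182 0.        ] [0.51385167 0.48533952 0.16      ] (array([0.51398004, 0.48526016, 0.16033163]), np.float64(0.0003296777564322033))
hub 0.0 0.0
cube 67.23627089833732 2.480133175305031
post 107.09400829387849 47.728161346526626
ptop 108.36638146134163 43.91001486214488
mid 67.17958024731841 -0.3002775780109309
a 10.088255338697394 -10.887196228587488
```

move_arm(plan="0 -10 0 -10 4.4; 0 -30 -5 -10 4.4; 0 -35 -10 0 0; 0 -35 -10 0 0; 0 -35 -10 0 0; 0 -35 -10 0 0; 0 -35 -10 0 0; 0 -35 -10 0 0", squeeze=60)

```text
t: 0.87
ee_pos: [0.4108, 0.4374, 0.4247]
ee_rot: [-0.0, 0.246, 0.969, 0.0]
force: [0.0, 0.8, 0.3]
opening: -0.0003
grip_force: 0.0
```

```bash
cat > w.py <<'E'
from h import *
hub=np.array([.5008,.3691,.105]);a=np.radians(151.5);Y=np.array([np.cos(a),np.sin(a)]);X=np.array([Y[1],-Y[0]])
def where():
    s=manip.state();m=R.from_quat(np.array(s["ee_rot"])[[1,2,3,0]]).as_matrix();d=s["ee_pos"][:2]-hub[:2]
    tip=s["ee_pos"]+m[:,2]*.173;e=tip-hub
    print("t",round(s["t"],2),"tip hub xyz mm",(e[:2]@X*1e3).round(1),(e[:2]@Y*1e3).round(1),(e[2]*1e3).round(1),"yaw",np.degrees(np.arctan2(m[1,0],m[0,0])).round(2),"F hub",(s["force"][:2]@X).round(1),(s["force"][:2]@Y).round(1),s["force"][2].round(1),"op",round(s["opening"],4))
if __name__=="__main__": where()
E
python3 w.py
```

```text
t 0.87 tip hub xyz mm 17.0 111.7 146.7 yaw 151.51 F hub 0.7 0.4 0.3 op -0.0003
```

move_arm(plan="0 -35 -5 0 0; 0 -35 -5 10 0; 0 -35 -5 20 0; 0 -30 -5 20 0; 0 -12 0 25 0; 0 0 0 30 0; 0 0 0 0 0")

```text
t: 1.45
ee_pos: [0.5285, 0.3487, 0.313]
ee_rot: [-0.003, 0.247, 0.969, -0.005]
force: [-1.4, 0.4, -1.7]
opening: 0.0001
grip_force: 0.0
```

Run:
```python
from w import *
where()
s=grab("side");t=grab("top")
a=s["pixels"][120:260,195:375,::-1];b=t["pixels"][130:270,210:350,::-1]
im=np.hstack([cv2.resize(a,None,fx=3,fy=3,interpolation=2)[:420],cv2.resize(b,(360,360),interpolation=2)[:420] if 0 else np.pad(cv2.resize(b,(260,260)),((0,160),(0,0),(0,0)))])
cv2.imwrite("pics/c2.png",im)
```

```text
t 1.45 tip hub xyz mm -6.5 -33.4 35.0 yaw 151.35 F hub -0.3 1.4 -1.7 op 0.0001
```

View pics/c2.png

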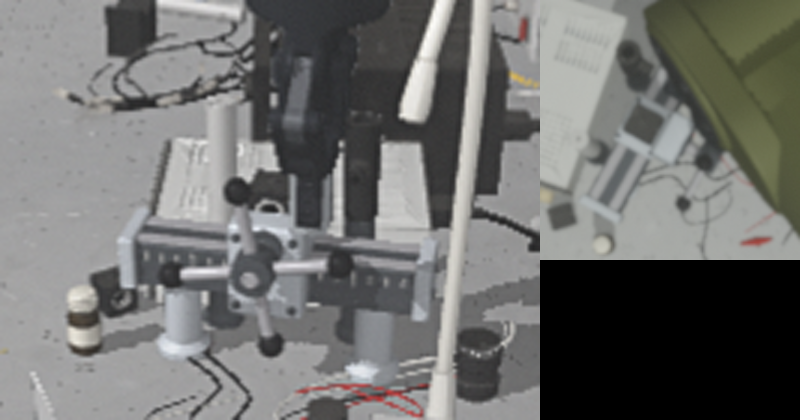

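The closed fingers are to the right of the upper spoke and clear of everything. The upper ball is at crop (237,190). Starting the first stroke, to about 80 deg.

move_arm(plan="0 13 0 -2 0; 0 12 0 -1 0; 0 6.5 0 1 0; 0 6.5 0 2 0; 0 5.5 0 3.5 0; 0 5.5 0 4 0; 0 4.5 0 5 0; 0 3.5 0 5.5 0")

```text
t: 2.22
ee_pos: [0.4789, 0.3788, 0.3017]
ee_rot: [0.0, 0.246, 0.969, 0.001]
force: [-0.0, 0.8, 5.5]
opening: -0.0002
grip_force: 2.4
```

```bash
python3 w.py
```

```text
t 2.22 tip hub xyz mm -1.7 23.9 23.7 yaw 151.51 F hub 0.7 0.4 5.5 op -0.0002
```

move_arm(plan="0 2 0 6.5 0; 0 1.5 0 6.5 0; 0 0 0 0 0")

```text
t: 2.47
ee_pos: [0.4745, 0.3811, 0.2869]
ee_rot: [-0.002, 0.245, 0.969, -0.0]
force: [-0.4, 0.6, 0.9]
opening: 0.0
grip_force: 0.5
```

Run:
```python
from w import *
where()
s=grab("side");t=grab("top")
a=s["pixels"][120:260,195:375,::-1]
cv2.imwrite("pics/c3.png",cv2.resize(a,None,fx=4,fy=4,interpolation=2))
```

```text
t 2.47 tip hub xyz mm -2.3 29.3 8.9 yaw 151.59 F hub 0.4 0.6 0.9 op 0.0
```

View pics/c3.png

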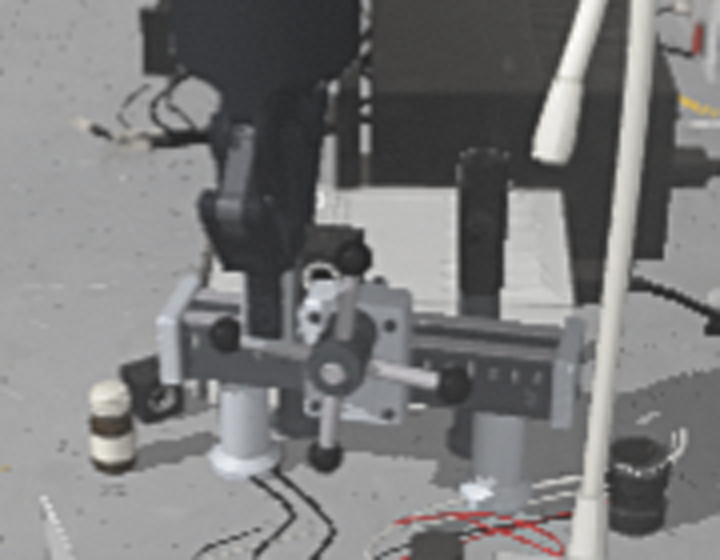

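The left spoke is now about 10 deg short of level, ball at crop (227,335). I'll press on slightly past level, then go over to the next spoke.

move_arm(plan="0 1 0 5 0; 0 0.5 0 5 0; 0 0 0 0 0; 0 3 0 -30 0; 0 0 0 -40 0; 0 -20 0 -15 0; 0 -35 0 0 0; 0 -10 0 0 0")

```text
t: 3.23
ee_pos: [0.5334, 0.3476, 0.365]
ee_rot: [0.003, 0.248, 0.969, 0.0]
force: [0.2, -1.9, -0.8]
opening: 0.0005
grip_force: 0.0
```

Run:
```python
from w import *
where()
s=grab("side")
a=s["pixels"][120:260,195:375,::-1]
cv2.imwrite("pics/c4.png",cv2.resize(a,None,fx=4,fy=4,interpolation=2))
```

```text
t 3.23 tip hub xyz mm -3.1 -39.7 87.0 yaw 151.23 F hub -1.6 -1.1 -0.8 op 0.0005
```

View pics/c4.png

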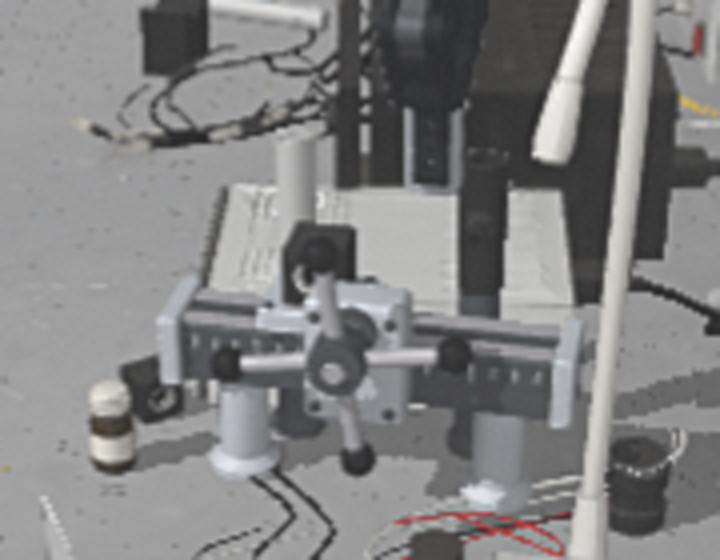

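The upper spoke is now just past upright, ball at crop (318,252), and the carriage has moved left. Second stroke, stopping near 75 deg.

move_arm(plan="0 3 0 25 0; 0 4 0 25 0; 0 13 0 -1 0; 0 12 0 -1 0; 0 6.5 0 1 0; 0 6.5 0 2 0; 0 5.5 0 3.5 0; 0 5.5 0 4 0")

```text
t: 3.95
ee_pos: [0.4812, 0.3772, 0.307]
ee_rot: [0.002, 0.247, 0.969, 0.001]
force: [5.8, -4.8, -1.5]
opening: -0.0
grip_force: 3.8
```

move_arm(plan="0 4.5 0 5 0; 0 3.5 0 5.5 0; 0 2 0 6.5 0; 0 1.5 0 4 0; 0 0 0 0 0; 0 3 0 -30 0; 0 10 0 -40 0; 0 30 0 -20 0")

```text
t: 4.62
ee_pos: [0.4352, 0.4025, 0.3788]
ee_rot: [0.002, 0.249, 0.968, 0.002]
force: [1.6, 1.6, 1.0]
opening: -0.0
grip_force: 0.0
```

Run:
```python
from w import *
where()
s=grab("side");t=grab("top")
a=s["pixels"][130:255,205:365,::-1];b=t["pixels"][150:260,210:320,::-1]
im=np.hstack([np.pad(cv2.resize(a,None,fx=3,fy=3,interpolation=2),((0,0),(0,0),(0,0))),cv2.resize(b,(320,320),interpolation=2)[:375] if 0 else np.pad(cv2.resize(b,(320,320),interpolation=2),((0,55),(0,0),(0,0)))])
cv2.imwrite("pics/c5.png",im)
```

```text
t 4.62 tip hub xyz mm -1.0 73.2 100.8 yaw 151.15 F hub 2.2 -0.6 1.0 op -0.0
```

View pics/c5.png

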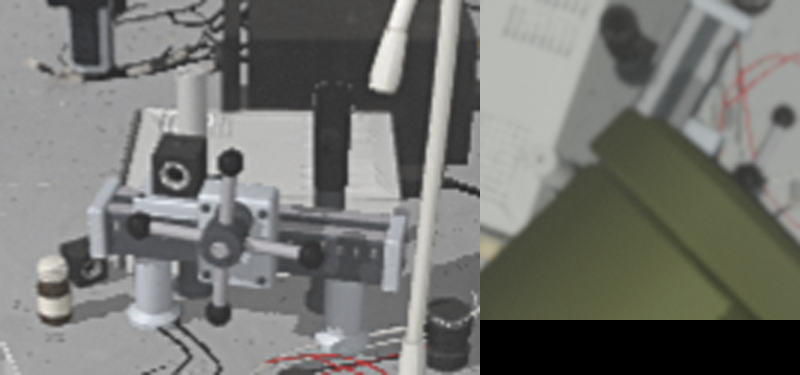

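The cube is nearly in front of the post: post at crop x≈191, cube at 152–208. Measuring both edges along image rows.

Run:
```python
from w import *
s=grab("side");g=cv2.cvtColor(s["pixels"],cv2.COLOR_RGB2GRAY)
for r in(157,160,164,168,172): print(r,g[r,256:284])
for r in range(172,200,3): print(r,g[r,250:282])
print("col",g[168:200,260],g[168:200,268])
def onx(u,v,x):
    p,d=ray(s,u,v);k=(x-(p[:2]-hub[:2])@X)/(d[:2]@X);q=p+k*d;return (q[:2]-hub[:2])@Y*1e3,q[2]*1e3
for v in(157,164,170): print("post",[onx(u,v,.108) for u in(263.5,268.8,274)])
for y in (38,41,44,47):
  for (dx,dy) in((-14.5,14.5),(-14.5,-14.5),(14.5,14.5),(14.5,-14.5)):
    q=hub[:2]+X*(.068+dx/1e3)+Y*(y+dy)/1e3;print(y,dx,dy,proj(s,[*q,.131]).round(1),proj(s,[*q,.104]).round(1))
```

```text
157 [157 157 157 156 155 155 155 160 180 190 187 180 171 157 144 135 126 128
 150 157 159 161 126  76  57  57  55  52]
160 [156 157 156 156 155 156 154 159 179 191 189 181 171 160 147 136 129 129
 150 158 159 158 128  75  55  55  57  57]
164 [154 152 152 154 155 156 152 157 179 190 188 181 173 161 147 138 129 129
 146 154 154 155 126  77  57  58  60  57]
168 [184 195 194 165 173 203 187 179 187 187 188 182 173 162 149 138 125 132
 192 217 176 183 182 167 171 174 177 182]
172 [194 186 158 186 206 169 192 210 197 188 189 184 176 163 148 137 126 125
 180 182 182 189 175 183 193 177 181 187]
172 [ 87 133 179 188 187 189 194 186 158 186 206 169 192 210 197 188 189 184
 176 163 148 137 126 125 180 182 182 189 175 183 193 177]
175 [128 176 190 189 187 188 191 183 142  88  69  68  72  84  87  88  88  95
  98 101  99  96  96 108 177 178 183 183 174 181 178 176]
178 [162 191 190 188 191 195 193 133  71  67  71  70  73  80  80  72  71  69
  71  72  71  68  54  63 164 192 189 187 187 189 192 191]
181 [190 191 191 191 192 142  79  65  66  69  70  69  70  68  67  67  69  71
  70  71  65  54  45  6
[... 1687 characters left out ...]
loat64(127.76161092615418))]
38 -14.5 14.5 [257.3 180.2] [257.7 193.5]
38 -14.5 -14.5 [273.  181.8] [273.1 195.1]
38 14.5 14.5 [261.3 173.3] [261.5 186.3]
38 14.5 -14.5 [276.6 174.8] [276.6 187.8]
41 -14.5 14.5 [255.7 180.1] [256.1 193.3]
41 -14.5 -14.5 [271.4 181.6] [271.5 194.9]
41 14.5 14.5 [259.7 173.2] [260.  186.1]
41 14.5 -14.5 [275.  174.6] [275.1 187.7]
44 -14.5 14.5 [254.1 179.9] [254.5 193.1]
44 -14.5 -14.5 [269.8 181.4] [269.9 194.7]
44 14.5 14.5 [258.1 173. ] [258.4 186. ]
44 14.5 -14.5 [273.4 174.5] [273.5 187.5]
47 -14.5 14.5 [252.5 179.7] [252.9 193. ]
47 -14.5 -14.5 [268.1 181.3] [268.3 194.6]
47 14.5 14.5 [256.6 172.9] [256.9 185.8]
47 14.5 -14.5 [271.8 174.3] [271.9 187.4]
```

Post at y≈44.2 mm, cube at about 43.1 mm, so roughly 1 mm (4 deg) more is needed. I'll return above the left spoke and press it down slightly.

move_arm(plan="0 0 0 0 0; 0 -30 0 20 0; 0 -11 0 35 0; 0 0 0 25 0; 0 0 0 0 0; 0 0 0 0 0")

```text
t: 5.27
ee_pos: [0.4679, 0.3835, 0.2919]
ee_rot: [-0.002, 0.247, 0.969, -0.002]
force: [-0.3, 1.2, 0.3]
opening: 0.0003
grip_force: 0.0
```

```bash
python3 w.py
```

```text
t 5.27 tip hub xyz mm -3.9 36.1 13.9 yaw 151.45 F hub 0.9 0.9 0.3 op 0.0003
```

move_arm(plan="0 -7 0 0 0; 0 0 0 3 0; 0 0 0 3 0; 0 0 0 2 0; 0 0 0 1 0; 0 0 0 0 0; 0 0 0 0 0")

```text
t: 5.85
ee_pos: [0.4744, 0.3811, 0.2854]
ee_rot: [0.0, 0.246, 0.969, 0.0]
force: [-0.7, -0.1, -0.7]
opening: 0.0004
grip_force: 0.0
```

```bash
cat > c.py <<'E'
from w import *
where()
s=grab("side");g=cv2.cvtColor(s["pixels"],cv2.COLOR_RGB2GRAY).astype(float)
def cross(v,u0,u1,lev):
    p=g[v,u0:u1+1];i=np.flatnonzero((p[:-1]-lev)*(p[1:]-lev)<=0)[0];return u0+i+(p[i]-lev)/(p[i]-p[i+1])
L=np.mean([cross(v,250,258,130) for v in(183,184,186,187,188,190)]);Rr=np.mean([cross(v,270,277,120) for v in(178,180,182,184,186)])
def cy(u,dx,dy,z):
    f=lambda y:proj(s,[*(hub[:2]+X*(.068+dx)+Y*(y+dy)),z])[0]-u
    from scipy.optimize import brentq;return brentq(f,0,.08)*1e3
print(L,Rr,cy(L,-.0145,.0145,.12),cy(Rr,.0145,-.0145,.12))
E
python3 c.py
```

```text
t 5.85 tip hub xyz mm -2.0 29.0 7.4 yaw 151.52 F hub -0.4 0.5 -0.7 op 0.0004Traceback (most recent call last):
  File "c.py", line 6, in <module>
    L=np.mean([cross(v,250,258,130) for v in(183,184,186,187,188,190)]);Rr=np.mean([cross(v,270,277,120) for v in(178,180,182,184,186)])
               ~~~~~^^^^^^^^^^^^^^^
  File "c.py", line 5, in cross
    p=g[v,u0:u1+1];i=np.flatnonzero((p[:-1]-lev)*(p[1:]-lev)<=0)[0];return u0+i+(p[i]-lev)/(p[i]-p[i+1])
                     ~~~~~~~~~~~~~~~~~~~~~~~~~~~~~~~~~~~~~~~~~~~^^^
IndexError: index 0 is out of bounds for axis 0 with size 0
```

No contact yet at 7.4 mm. Pressing about 3 mm lower, then backing off to measure.

move_arm(plan="0 0 0 1.5 0; 0 0 0 1.5 0; 0 0 0 0 0; 0 0 0 0 0")

```text
t: 6.23
ee_pos: [0.4744, 0.3813, 0.2826]
ee_rot: [-0.0, 0.246, 0.969, 0.0]
force: [-1.8, 0.7, 3.2]
opening: -0.0
grip_force: 1.9
```

```bash
python3 w.py
```

```text
t 6.23 tip hub xyz mm -1.8 29.1 4.6 yaw 151.52 F hub -0.3 1.9 3.2 op -0.0
```

move_arm(plan="0 0 0 -20 0; 0 5 0 -35 0; 0 30 0 -30 0; 0 20 0 -15 0; 0 0 0 0 0")

```text
t: 6.65
ee_pos: [0.4235, 0.4108, 0.3861]
ee_rot: [0.0, 0.243, 0.97, 0.004]
force: [0.0, 1.0, -0.2]
opening: 0.0001
grip_force: 0.0
```

```bash
python3 c.py
```

```text
t 6.65 tip hub xyz mm 1.1 88.1 108.1 yaw 151.87 F hub 0.9 0.5 -0.2 op 0.0001
254.71857568441723 273.47459740882556 43.13641358964863 43.94170930330485
```

Cube at about 43.5 mm against the post at about 44.4 mm. One more press, about 2.5 mm deeper, then back the arm away so the top camera can see.

move_arm(plan="0 -20 0 15 0; 0 -30 0 30 0; 0 -5 0 30 0; 0 0 0 18 0; 0 0 0 0 0; 0 0 0 0 0")

```text
t: 7.2
ee_pos: [0.4747, 0.3798, 0.2873]
ee_rot: [-0.001, 0.247, 0.969, -0.002]
force: [0.0, 0.7, 0.6]
opening: 0.0
grip_force: 0.0
```

```bash
python3 w.py
```

```text
t 7.2 tip hub xyz mm -3.7 28.2 9.3 yaw 151.43 F hub 0.6 0.3 0.6 op 0.0
```

move_arm(plan="0 0 0 3 0; 0 0 0 0 0; 0 0 0 0 0; 0 0 0 0 0")

```text
t: 7.53
ee_pos: [0.4746, 0.3814, 0.2874]
ee_rot: [0.001, 0.246, 0.969, 0.001]
force: [0.6, 0.3, -0.7]
opening: -0.0
grip_force: 0.0
```

```bash
python3 w.py
```

```text
t 7.53 tip hub xyz mm -1.4 28.8 9.4 yaw 151.54 F hub 0.5 -0.4 -0.7 op -0.0
```

Settled at 9.4 mm, so 7.2 mm down from here.

move_arm(plan="0 0 0 3 0; 0 0 0 2 0; 0 0 0 1.2 0; 0 0 0 1 0; 0 0 0 0 0; 0 0 0 0 0; 0 0 0 0 0")

```text
t: 8.12
ee_pos: [0.4746, 0.3812, 0.2798]
ee_rot: [0.0, 0.246, 0.969, 0.001]
force: [-2.3, -0.2, 3.6]
opening: 0.0002
grip_force: 2.8
```

```bash
python3 w.py
```

```text
t 8.12 tip hub xyz mm -1.7 28.8 1.8 yaw 151.51 F hub -1.2 1.9 3.6 op 0.0002
```

move_arm(plan="0 0 0 -20 0; 0 5 0 -35 0; 0 35 0 -35 0; 0 35 0 -20 0; 0 35 0 0 0; 0 35 0 0 0; 0 35 0 0 0; 0 35 0 0 0")

```text
t: 8.78
ee_pos: [0.2889, 0.4813, 0.3833]
ee_rot: [0.0, 0.246, 0.969, 0.0]
force: [-0.3, 0.6, 0.4]
opening: 0.0003
grip_force: 0.0
```

move_arm(plan="0 35 10 0 0; 0 35 10 0 0; 0 20 10 0 0; 0 0 0 0 0; 0 0 0 0 0")

```text
t: 9.2
ee_pos: [0.2243, 0.5509, 0.3826]
ee_rot: [-0.0, 0.245, 0.97, -0.001]
force: [0.5, -0.7, -0.8]
opening: -0.0
grip_force: 0.0
```

```bash
python3 c.py
python3 - <<'E'
from h import *
s=grab("side");t=grab("top")
a=s["pixels"][135:255,205:345,::-1];b=t["pixels"][150:250,220:320,::-1]
cv2.imwrite("pics/c6.png",np.hstack([cv2.resize(a,(420,360),interpolation=2),cv2.resize(b,(360,360),interpolation=2)]))
E
```

```text
t 9.2 tip hub xyz mm 27.6 329.7 104.6 yaw 151.69 F hub -0.3 -0.8 -0.8 op -0.0Traceback (most recent call last):
  File "c.py", line 6, in <module>
    L=np.mean([cross(v,250,258,130) for v in(183,184,186,187,188,190)]);Rr=np.mean([cross(v,270,277,120) for v in(178,180,182,184,186)])
                                                                                    ~~~~~^^^^^^^^^^^^^^^
  File "c.py", line 5, in cross
    p=g[v,u0:u1+1];i=np.flatnonzero((p[:-1]-lev)*(p[1:]-lev)<=0)[0];return u0+i+(p[i]-lev)/(p[i]-p[i+1])
                     ~~~~~~~~~~~~~~~~~~~~~~~~~~~~~~~~~~~~~~~~~~~^^^
IndexError: index 0 is out of bounds for axis 0 with size 0
```

View pics/c6.png

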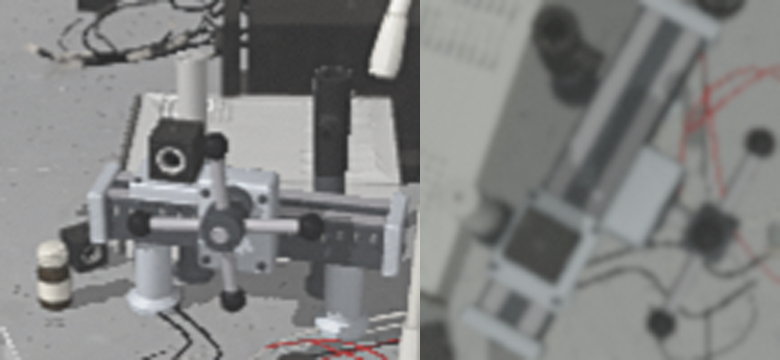

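The cube is in front of the steel post: top view cube at about (547,243), post at about (490,220). I'll measure with a dark-mask centroid in the top view and the left edge in the side view.

```bash
sed -i 's/(178,180,182,184,186)/(178,179)/' c.py; sed -i 's/^L=/g_=g\nL=/; s/cross(v,270,277,120) for/(cross(v,268,277,120) if (g[v,268:277]>120).any() else np.nan) for/' c.py; python3 c.py
python3 - <<'E'
from w import *
t=grab("top");g=cv2.cvtColor(t["pixels"],cv2.COLOR_RGB2GRAY)
m=(g[205:232,240:268]<105).astype(np.uint8)
n,l,st,c=cv2.connectedComponentsWithStats(m)
for i in range(1,n):
    if st[i,4]>15:
        u=c[i]+[240,205];q=onz(t,*u,.131);d=q[:2]-hub[:2];print(u,st[i,4],d@X*1e3,d@Y*1e3, cv2.minAreaRect(np.argwhere(l==i)[:,::-1].astype(np.float32)))
E
```

```text
t 9.35 tip hub xyz mm 27.6 326.1 105.1 yaw 151.35 F hub 0.0 0.2 -0.2 op 0.0003
253.9746607940922 273.4655913978495 44.53045694514509 43.958804288820936
[251.06406685 215.99164345] 359 71.71744170209593 43.79025848941014 ((9.299999237060547, 10.399999618530273), (25.938386917114258, 16.546903610229492), 26.56505012512207)
[263.27777778 205.77777778] 18 61.946579118165666 18.54180361294328 ((22.5, 1.0), (2.0, 7.0), 90.0)
```

```bash
python3 -c "
from station import manip
print(manip.job_done())"
```

```text
the job is handed in; nothing more can be done
None
```

I turned the capstan about 173° by its spokes until the lens cube stood opposite the bright steel post, within about 0.5 mm by the side-camera measurement. I then backed the arm clear and handed the job in at about 9.4 s; no verdict was shown.

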